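# Show the food processor's S-blade to the inspection camera

## Task

The S-blade of the food processor is due for its chip check. Lift the lid off the bowl and lay it gently flat in the middle of the cutting board, then draw the blade straight up off the spindle by its hub grip, without shifting the bowl, and finish while holding it still in the air in front of the inspection camera: hub upright, the middle of the blade straight ahead of the lens and level with it, 15 cm from the glass, the two wings spread square across the view. Keep hold of the blade to the end, and leave the camera and the other things alone.

Things in the scene. Friction and masses are not known exactly. Their poses are not given: they have to be found in the camera images.
- bowl: Clear plastic food processor bowl, loose, 0.9 kg, on the worktop: 160 mm wide at the rim (lip 166), 105 mm high, wall 4, inner floor 6 mm above its underside. In its centre a white spindle, 22 mm thick, its top 60 mm above the underside. A grey loop handle sticks out 40 mm on its -x side. Origin: centre of the underside; z up.
- lid: Clear lid, 0.15 kg, lying unlocked on the bowl's rim: disc 166 mm wide, 8 to 12 mm above the origin; below it a 140 mm skirt reaches inside the rim (5 mm play). Central grey round upright knob, 33 mm wide, 12 to 45 mm above the origin. Origin: centre of the skirt's lower edge, on which it stands when laid down; z up.
- blade: S-blade, 0.14 kg, under the lid, hub standing on the bowl's inner floor: grey hub 37 mm wide, 28 mm bore loosely over the spindle. Round ribbed grip 34 mm wide, 62 to 92 mm above the origin. Two thin steel wings reach 64 mm from the axis: one along +x at 12 mm, one along -x at 35 mm height. Origin: centre of the hub's underside; z up the hub. Stands at any angle about z.
- blade_middle (a point): The middle of the blade: on the hub's axis, halfway between the two wings, 23 mm above the blade's origin. Axes as the blade's.
- board: Green cutting board, 320 mm (its x) by 220 mm (its y), 12 mm thick, fixed, lying on the worktop. Origin: centre of the underside. The lid is to lie on it.
- camera_stand: Stand of the inspection camera, fixed: a dark square foot 110 x 110 x 13 mm, from x = -10 to 100 mm, with a steel post 302 mm high at x = 79 mm. Origin: on the worktop, straight below the lens glass. The camera looks along the stand's -x. It must not be touched.
- lens (a point): Centre of the front glass of the inspection camera, straight above the stand's origin. The black camera head, about 66 mm wide and 50 mm high, is clamped to the post with the lens 170 to 230 mm above the worktop. Axes: the camera looks level along -x, y is sideways, z up.
- camera_head (a joint): Height of the camera head on its post: 0 = lens 170 mm above the worktop, 0.06 = 230 mm. Clamped fast; to be left as it is.
- lemon_1: A lemon, 72 x 55 x 56 mm, loose, lying near the bowl. Bystander. Origin: under its middle.
- table_fork: A steel fork, 193 x 26 x 15 mm, loose, lying along its x between the bowl and the stand of the scales. Bystander. Origin: under its middle.

How it is judged:
By the outcome, as a careful person would: the job done as asked, in the order asked, and still so for the second after the job is handed in, while the arm keeps its last pose, push and grip.
It also fails if it takes over 54 s, if anything falls off the work surface, if the arm or the gripper's body presses on something with over 40 N, if the wrist force passes 120 N, or if a joint passes its speed limit or range.

## Robot

A 6-joint arm with a two-finger parallel gripper is mounted at the origin on a cart in front of the work surface, level with it; the furniture and walls round the work are solid. World frame = base frame: x ahead of the robot, y to its left, z up, the work surface at z = 0. Lengths are in mm, angles in rad, forces in N, time in s.
With the tool pointing down it reaches from about 275 to 1000 mm from the base axis. Payload 8.4 kg.
Tool frame: the origin (TCP) lies between the finger pads; the fingertips stand 22 mm ahead of it and the grasp point (between the pads) lies 3 mm ahead of it (r.nose_length is the z of the fingertips in the tool frame, in mm); z points along the fingers, y is the line along which they close (so a half turn about z gives the same grasp; the last joint's range is limited). The gripper opens to 85 mm and grips with 20 to 120 N. Pads are 22 mm wide; open, the fingers measure 114 mm over their backs; the gripper's body (76 mm by 85 mm) begins 54 mm behind the grasp point. The pads swing forward as they close: fully open they stand 13 mm farther back than shut.
Start: joints at [1.319, 0.353, 1.633, -0, 1.155, -0.002], TCP at [154.505, 605.604, 253.281] pointing down, gripper open.
Joint ranges: [-2.63, 2.63], [-0.92, 2.1], [0.06, 2.66], [-1.3, 4.44], [0, 2.69], [-3.02, 3.02]. Speed limits (rad/s): [2.22, 2.22, 2.79, 3.14, 3.14, 3.14].

## Interface

Orientations are given as [roll, pitch, yaw] about the fixed x, y, z axes, in that order (R = Rz(yaw) Ry(pitch) Rx(roll)).
In Python, from rig import r, viewer, status gives the robot as it stands (r), with the cameras (viewer) and the readings (status).
- The arm moves only by the shell command python3 steer.py 'ROWS' [FORCE]. ROWS is rows parted by semicolons, their numbers by spaces, 1 to 5 of them, each of 7 numbers: a rotation vector rx, ry, rz in rad, then dx, dy, dz in mm, then the opening from 0.0 (shut) to 1.0 (fully open); each row shifts and turns the commanded pose from where the row before left it, along the tool's axes as they then stand; what a row does not reach is not made up. A row lasts 1/12 s, in which the tool goes at most 41.7 mm and 0.125 rad, less where a joint would pass 70% of its speed; a pose out of reach is approached as far as the arm can. The fingers move at their own pace and stop on an object; FORCE is the grip in N (left out, the last holds). Time passes only in rows, so rows that do not move let the fingers close. It prints the time, the measured TCP pose, the force, the opening and the grip force at its end.
- status.sense(): the state, without advancing time (a new reading comes with each control period).
- viewer.grab_frame(name): name is "scene" or "top" or "wrist"; returns the picture (384x512x3 uint8, red, green, blue); there is no depth.
- viewer.camera_params(name): a dict with "fx", "fy", "cx", "cy" (pixels), "dist_coeffs" ([k1, k2, p1, p2, k3] as OpenCV has them; the pictures are not rectified), "rvec" (rotation vector, rad) and "tvec" (3), from world to camera coordinates, as OpenCV has them. Camera axes: x right, y down, z forward; pixel columns grow to the right and rows downward; lengths in mm; the calibration is good to about 2 mm. A picture is of the moment at which its call begins: read the wrist's pose just before it. camera_params takes no time and is no camera call; for the wrist camera it gives the pose at the moment of the call.
- r.sign_off(): hands the job in; it is judged then, once.
The state is a dict: "clock": time; "qpos": joint angles; "qvel": joint speeds; "joint_efforts": joint torques, N m; "eef_pos": TCP position; "tcp_rot": TCP orientation; "contact_force": force on the tool from outside, world axes, zero at the start; "wrist_torque": the same for the moment, N m; "opening": opening from 0.0 (shut) to 1.0 (fully open); "grasp_force": force on a finger pad.
Only numpy, scipy, OpenCV 4.12 (cv2) and the standard library are available. Lean on these libraries where they do the work, as an engineer would, in place of code of your own. Each camera call takes 0.05 s, during which the arm holds its last target. There are 200 camera calls.

## Working session

There is one attempt and no reset: what is moved stays moved. The work goes in short steps, Python scripts to look and compute and a shell command to move; the robot and the scene stay as the last step left them, time stands still between calls to the robot, and variables do not carry over. Pictures are saved under pics/ and viewed, at most 10 in all, crops included, and the job is handed in when it is done.

```bash
ls; mkdir -p pics; python3 - <<'E'
from rig import r, viewer, status
import cv2
s=status.sense();print(s['clock'],s['eef_pos'],s['tcp_rot'],s['opening'],r.nose_length)
for n in("scene","top"):
    cv2.imwrite(f"pics/{n}0.png",viewer.grab_frame(n)[...,::-1]);p=viewer.camera_params(n);print(n,p)
E
```

```text
pics
rig.py
steer.py
0.0 [154.39643979 605.16826999 252.57588449] [-3.14023557e+00  9.22492286e-06  2.89180408e+00] 0.9991776964487132 22.0
scene {'fx': 435.4164163648095, 'fy': 435.4164163648095, 'cx': 255.50739710663652, 'cy': 190.39459546002954, 'dist_coeffs': array([-0.13150563,  0.        ,  0.        ,  0.        ,  0.        ]), 'rvec': array([ 2.16354567, -1.03853817,  0.42472457]), 'tvec': array([-483.05357721,  368.74832321,  900.19298003])}
top {'fx': 354.8014542440536, 'fy': 354.8014542440536, 'cx': 256.7865483091502, 'cy': 195.19843184003028, 'dist_coeffs': array([0.03704513, 0.        , 0.        , 0.        , 0.        ]), 'rvec': array([ 2.17447527, -2.1617481 ,  0.13164267]), 'tvec': array([-145.85384663,  597.9876482 , 1119.89885501])}
```

View pics/scene0.png

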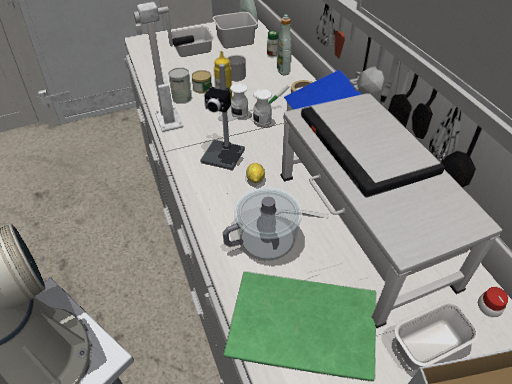

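View pics/top0.png

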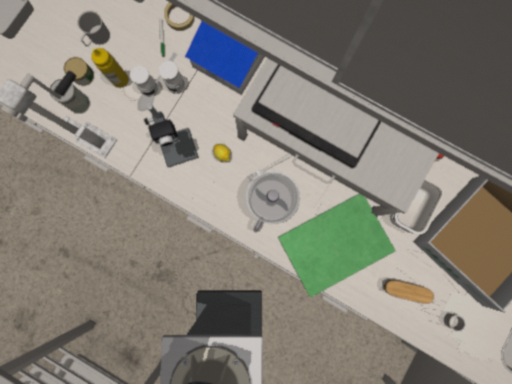

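Scene shows the bowl at about (268,225) with its lid knob at (268,203), the board at (305,322), and the stand foot at (222,154) with the camera head at (217,99). Top shows the bowl at (273,197), board at (337,245), camera head at (161,128), foot at (179,148), lemon at (222,152), and the fork at (272,165). Now measuring these.

```bash
cat > h.py <<'E'
import numpy as np, cv2
from rig import r, viewer, status
from scipy.spatial.transform import Rotation as Ro
def P(n,X):
    p=viewer.camera_params(n);K=np.array([[p['fx'],0,p['cx']],[0,p['fy'],p['cy']],[0,0,1]])
    return cv2.projectPoints(np.float64(X).reshape(-1,1,3),p['rvec'],p['tvec'],K,p['dist_coeffs'])[0].reshape(-1,2)
def ray(n,uv,p=None):
    p=p or viewer.camera_params(n);K=np.array([[p['fx'],0,p['cx']],[0,p['fy'],p['cy']],[0,0,1]])
    q=cv2.undistortPoints(np.float64(uv).reshape(-1,1,2),K,p['dist_coeffs']).reshape(-1,2)
    R=cv2.Rodrigues(p['rvec'])[0];o=-R.T@np.ravel(p['tvec'])
    return o,np.c_[q,np.ones(len(q))]@R
def plane(n,uv,z,p=None):
    o,d=ray(n,uv,p);return o+d*((z-o[2])/d[:,2])[:,None]
def tri(o1,d1,o2,d2):
    A=np.c_[d1,-d2];t=np.linalg.lstsq(A,o2-o1,rcond=None)[0];a=o1+t[0]*d1;b=o2+t[1]*d2
    return (a+b)/2,np.linalg.norm(a-b)
E
python3 - <<'E'
from h import *
np.set_printoptions(precision=1,suppress=True)
print(P("top",[[0,0,0],[154,605,253],[500,0,0]]),P("scene",[[0,0,0],[154,605,253]]))
for n in("scene","top"):
    im=cv2.imread(f"pics/{n}0.png");hsv=cv2.cvtColor(im,cv2.COLOR_BGR2HSV)
    m=cv2.inRange(hsv,(45,90,40),(75,255,255));c=max(cv2.findContours(m,0,2)[0],key=cv2.contourArea)
    q=cv2.minAreaRect(plane(n,c.reshape(-1,2),12)[:,:2].astype(np.float32));print(n,"board",q)
    m=cv2.inRange(hsv,(22,150,80),(32,255,255))
    for c in cv2.findContours(m,0,2)[0]:
        if cv2.contourArea(c)>80:print("yellow",c.reshape(-1,2).mean(0),plane(n,[c.reshape(-1,2).mean(0)],28))
print("bowl",plane("top",[[273,196]],140),plane("scene",[[268,203]],140))
E
python3 - <<'E'
import cv2
a=cv2.imread('pics/top0.png')[100:250,130:330];b=cv2.imread('pics/scene0.png')[70:270,190:340]
a=cv2.resize(a,None,fx=2.2,fy=2.2,interpolation=2);b=cv2.resize(b,None,fx=2.4,fy=2.4,interpolation=2)
import numpy as np
c=np.zeros((480,800,3),np.uint8);c[:330,:440]=a;c[:480,440:800]=b[:480]
cv2.imwrite('pics/crop0.png',c)
E
```

```text
[[210.1 386.8]
 [-55.  367.4]
 [213.5 225.7]] [[ 35.9 358.1]
 [-62.4 130.3]]
scene board ((441.4206848144531, -401.599853515625), (219.846435546875, 316.5816345214844), 28.3187198638916)
yellow [253.9 172.6] [[739.9 -18.9  28. ]]
yellow [223.  68.] [[1139.8  462.3   28. ]]
top board ((444.049560546875, -402.832275390625), (212.61878967285156, 313.4797668457031), 28.183544158935547)
yellow [221.5 152.7] [[740.4 -24.9  28. ]]
yellow [108.7  64.1] [[1039.3  357.5   28. ]]
bowl [[ 584.9 -189.3  140. ]] [[ 584.2 -189.   140. ]]
```

View pics/crop0.png

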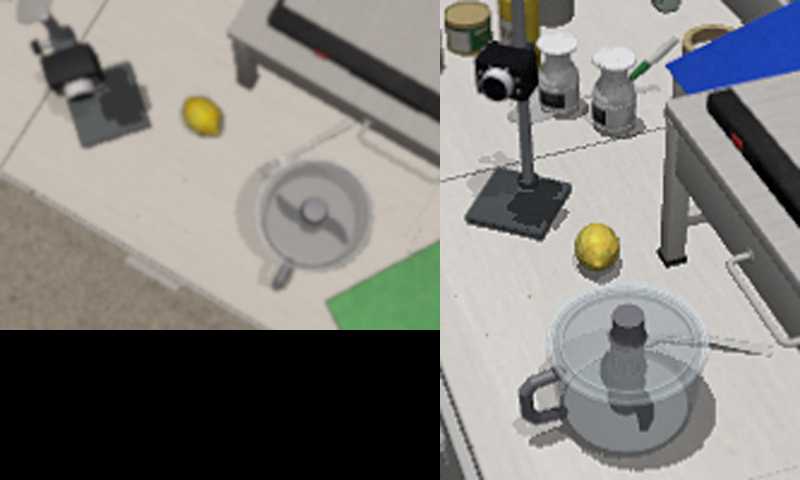

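Crop: the lens glass is at about (213,105) in scene and (166,140) in top. The foot shows whole in scene, and the blade wings run along (137,205)–(345,238) in crop coordinates.

```bash
python3 - <<'E'
from h import *
np.set_printoptions(precision=1,suppress=True)
for n,roi,z in(("scene",(195,138,250,172),13),("top",(155,125,200,168),13)):
    im=cv2.imread(f"pics/{n}0.png");g=im.max(2).astype(int);m=np.zeros(g.shape,np.uint8);x0,y0,x1,y1=roi
    m[y0:y1,x0:x1]=255*(g[y0:y1,x0:x1]<105)
    c=max(cv2.findContours(m,0,2)[0],key=cv2.contourArea).reshape(-1,2)
    print(n,cv2.approxPolyDP(c.reshape(-1,1,2),4,True).reshape(-1,2).tolist(),cv2.minAreaRect(plane(n,c,z)[:,:2].astype(np.float32)))
# bright lens ring
o1,d1=ray("scene",[[213,105],[217,103]]);o2,d2=ray("top",[[166.4,140],[166.4,139]])
for i in range(2):
  for j in range(2):print(tri(o1,d1[i],o2,d2[j]))
# blade wings tips
w=plane("top",[[130+277/2.2,100+200/2.2],[130+347/2.2,100+240/2.2]],30);print(w,np.degrees(np.arctan2(*(w[1]-w[0])[1::-1])))
E
```

```text
scene [[244, 147], [228, 138], [213, 140], [201, 162], [232, 169]] ((767.79150390625, 125.30482482910156), (140.26312255859375, 111.48207092285156), 20.210512161254883)
top [[155, 125], [156, 142], [172, 137], [161, 145], [168, 166], [197, 157], [188, 129], [177, 132], [173, 125]] ((780.6841430664062, 134.80801391601562), (149.59698486328125, 120.92050170898438), 19.421119689941406)
(array([728.7, 112.5, 215.6]), np.float64(5.5337800033905875))
(array([731.3, 113.7, 213.8]), np.float64(7.5287116558924785))
(array([731. , 106.7, 222.7]), np.float64(5.993827604958005))
(array([733.6, 107.9, 220.9]), np.float64(4.043390118531204))
[[ 613.4 -139.4   30. ]
 [ 554.5 -243.2   30. ]] -119.57397949792413
```

```bash
python3 - <<'E'
from h import *
np.set_printoptions(precision=3,suppress=True)
p=viewer.camera_params("wrist");s=status.sense();R=cv2.Rodrigues(p['rvec'])[0];o=-R.T@np.ravel(p['tvec']);T=Ro.from_euler('xyz',s['tcp_rot']).as_matrix()
print(p['fx'],p['cx'],p['cy'],p['dist_coeffs'],"cam in tool",T.T@(o-s['eef_pos']),"axes\n",T.T@R.T)
c=np.array([[201,162],[232,169],[244,147],[213,140]]);print(plane("scene",c,13))
# steps: to point V over lid/camera
print("tool disp to lid", T.T@(np.array([584,-189,253])-s['eef_pos']))
E
```

```text
313.5352524030195 257.6420458935052 191.89797747959133 [-0.057  0.     0.     0.     0.   ] cam in tool [  72.877   -0.704 -120.032] axes
 [[-0.    -0.956 -0.292]
 [ 1.    -0.     0.   ]
 [-0.    -0.292  0.956]]
[[688.454 148.529  13.   ]
 [723.706  52.849  13.   ]
 [826.135  91.305  13.   ]
 [790.939 193.225  13.   ]]
tool disp to lid [-612.6   -663.357    0.466]
```

```bash
M="0 0 0 -31.5 -23.2 -8.2 1"; for i in 1; do :; done
python3 steer.py '0 0 0 -15 -12 -8 1;0 0 0 -31 -23 -8 1;0 0 0 -31 -23 -8 1;0 0 0 -31 -23 -8 1;0 0 0 -31 -23 -8 1'
python3 steer.py '0 0 0 -31 -23 -8 1;0 0 0 -31 -23 -8 1;0 0 0 -31 -23 -8 1;0 0 0 -31 -23 -8 1;0 0 0 -31 -23 -8 1'
python3 steer.py '0 0 0 -31 -23 -8 1;0 0 0 -31 -23 -8 1;0 0 0 -31 -23 -8 1;0 0 0 -31 -23 -8 1;0 0 0 -31 -23 -8 1'
python3 steer.py '0 0 0 -31 -23 -8 1;0 0 0 -31 -23 -8 1;0 0 0 -24 -15 -8 1;0 0 0 0 0 0 1;0 0 0 0 0 0 1'
python3 - <<'E'
from h import *
import pickle
s=status.sense();p=viewer.camera_params("wrist");im=viewer.grab_frame("wrist");cv2.imwrite("pics/w1.png",im[...,::-1]);pickle.dump(p,open("w1.pkl","wb"))
print(s['clock'],s['eef_pos'],s['tcp_rot'],s['qpos'],abs(s['qvel']).max(),s['contact_force'])
E
```

```text
clock: 0.52
eef_pos: [264.0, 468.9, 293.2]
tcp_rot: [-3.141, -0.0, 2.893]
contact_force: [0.7, -0.2, 1.0]
opening: 1.004
grasp_force: 0.0
clock: 0.93
eef_pos: [385.9, 319.0, 333.5]
tcp_rot: [-3.141, -0.0, 2.892]
contact_force: [0.8, 1.4, -0.1]
opening: 1.0
grasp_force: 0.0
clock: 1.35
eef_pos: [507.7, 169.1, 373.6]
tcp_rot: [-3.142, -0.0, 2.892]
contact_force: [0.1, 1.1, 0.7]
opening: 1.0
grasp_force: 0.0
clock: 1.77
eef_pos: [575.8, 89.5, 396.9]
tcp_rot: [-3.142, -0.001, 2.889]
contact_force: [-0.2, -0.0, -0.1]
opening: 0.998
grasp_force: 0.0
1.7667 [575.82635631  89.50130944 396.90190411] [-3.14153924e+00 -5.69436405e-04  2.88920854e+00] [ 1.51527053e-01  1.83750058e-01  1.54376916e+00  1.76834680e-04
  1.41461804e+00 -1.16691273e+00] 0.03653431237502928 [-0.18022684 -0.01711964 -0.08883397]
```

View pics/w1.png

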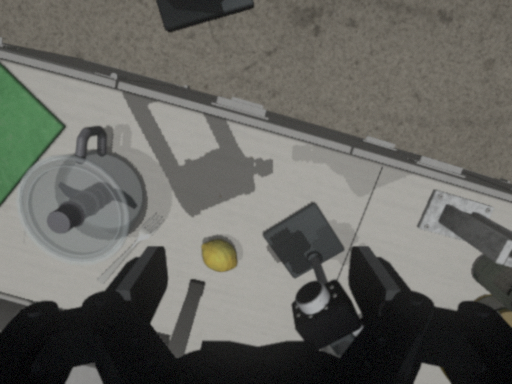

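Wrist picture: the stand foot's corners are at about (264,236), (316,203), (344,247) and (295,277), with the white lens ring at (312,295) and the lid knob at (62,217). Next, a finer fit.

```bash
python3 - <<'E'
from h import *
import pickle
np.set_printoptions(precision=1,suppress=True)
im=cv2.imread("pics/w1.png");cv2.imwrite("pics/w1c.png",cv2.resize(im[195:355,255:375],None,fx=3.7,fy=3.7,interpolation=0))
p=pickle.load(open("w1.pkl","rb"))
g=im.max(2);m=np.zeros_like(g);m[195:285,255:350]=255*(g[195:285,255:350]<110)
m=cv2.morphologyEx(m,cv2.MORPH_OPEN,np.ones((3,3)))
c=max(cv2.findContours(m,0,1)[0],key=cv2.contourArea).reshape(-1,2)
h=cv2.convexHull(c);print(cv2.approxPolyDP(h,3,True).reshape(-1,2).tolist())
W=plane("wrist",c,13,p)[:,:2]
def edge(a,b):  # fit line to contour pts near segment a-b (pixels), inner 70%
    a=np.float64(a);b=np.float64(b);t=(c-a)@(b-a)/((b-a)@(b-a));d=np.cross(b-a,c-a)/np.linalg.norm(b-a)
    k=(t>.12)&(t<.88)&(abs(d)<4);l=cv2.fitLine(W[k].astype(np.float32),cv2.DIST_HUBER,0,.01,.01).ravel();return l,k.sum(),np.degrees(np.arctan2(l[1],l[0]))
C=[(264,236),(316,203),(344,247),(295,277)]
for i in range(4):print(edge(C[i],C[(i+1)%4]))
print("corners",plane("wrist",C,13,p)[:,:2])
b=np.zeros_like(g);b[280:315,295:332]=255*(im.min(2)[280:315,295:332]>150)
for q in cv2.findContours(b,0,1)[0]:
    if len(q)>10:print("ring",cv2.fitEllipse(cv2.convexHull(q)) )
E
```

```text
[[263, 232], [314, 202], [343, 246], [338, 284], [308, 284], [293, 277], [268, 249]]
(array([  0.3,  -0.9, 708.6, 112.3], dtype=float32), np.int64(34), np.float32(-70.40242))
(array([  0.9,   0.3, 745. , 175. ], dtype=float32), np.int64(34), np.float32(19.636179))
(array([  0.3,  -0.9, 813.3, 145.7], dtype=float32), np.int64(33), np.float32(-71.3744))
(array([  0.9,   0.4, 783.6,  73.6], dtype=float32), np.int64(23), np.float32(21.678535))
corners [[735.3  59.2]
 [698.  159.9]
 [792.3 192.3]
 [829.9  94.3]]
ring ((315.2500305175781, 304.3790283203125), (12.47186279296875, 20.557785034179688), 54.0975456237793)<stdin>:12: DeprecationWarning: Arrays of 2-dimensional vectors are deprecated. Use arrays of 3-dimensional vectors instead. (deprecated in NumPy 2.0)
Traceback (most recent call last):
cv2.error: OpenCV(4.12.0) /io/opencv/modules/imgproc/src/shapedescr.cpp:361: error: (-201:Incorrect size of input array) There should be at least 5 points to fit the ellipse in function 'fitEllipseNoDirect'
```

View pics/w1c.png

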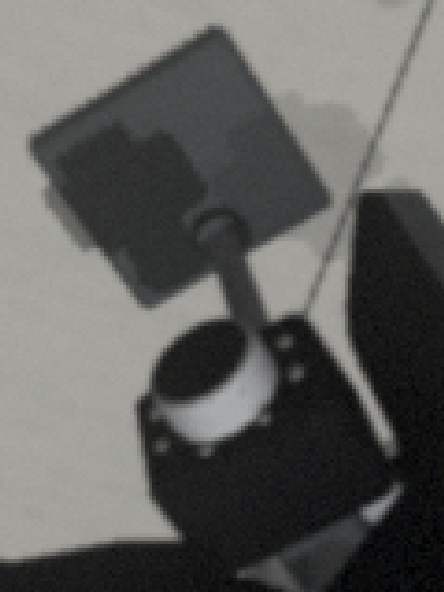

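Crop: the dark glass disc is centred at about (309.6,292.8) in the full picture, with the white barrel behind it. The foot corners are confirmed.

```bash
python3 - <<'E'
from h import *
import pickle
np.set_printoptions(precision=1,suppress=True)
p=pickle.load(open("w1.pkl","rb"))
o,d=ray("wrist",[[309.6,292.8]],p);o2,d2=ray("scene",[[212.5,105.2]])
print("cam",o,"tri",tri(o,d[0],o2,d2[0]))
for z in(205,210,215,220,225):
    X=o+d[0]*(z-o[2])/d[0,2];u=np.array([np.cos(.342),np.sin(.342)]);v=[-u[1],u[0]];print(z,X,"s,v",X[:2]@u,X[:2]@v,"scene px",P("scene",X))
im=cv2.imread("pics/scene0.png")[85:120,195:240];print()
cv2.imwrite("pics/sc.png",cv2.resize(im,None,fx=12,fy=12,interpolation=0))
w=cv2.imread("pics/w1.png");g=w.max(2)
print("knob rays z142",plane("wrist",[[57,216]],142,p))
E
```

```text
cam [505.1 107.  517. ] tri (array([721.2, 110.9, 219.1]), np.float64(0.28221967328325226))
205 [731.2 111.1 205. ] s,v 726.1286057965731 -140.57201556889652 scene px [[215.2 107.8]]
210 [727.6 111.  210. ] s,v 722.6926612003399 -139.4186806654141 scene px [[214.2 106.9]]
215 [724. 111. 215.] s,v 719.2567166041066 -138.26534576193166 scene px [[213.2 106. ]]
220 [720.3 110.9 220. ] s,v 715.8207720078734 -137.11201085844917 scene px [[212.2 105.1]]
225 [716.7 110.8 225. ] s,v 712.3848274116401 -135.95867595496674 scene px [[211.2 104.2]]

knob rays z142 [[ 582.1 -185.   142. ]]
```

View pics/sc.png

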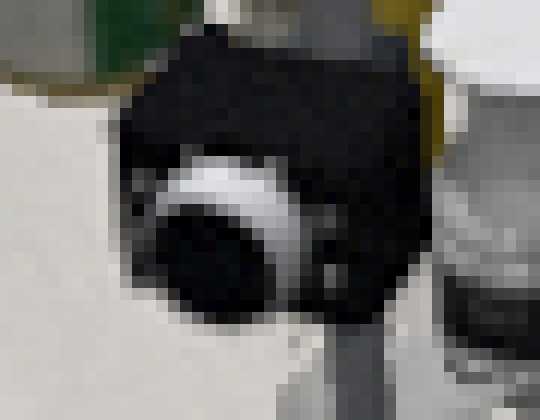

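```bash
python3 steer.py '0 0 0 -9 -30 12 1;0 0 0 -9 -30 22 1;0 0 0 -9 -30 22 1;0 0 0 -9 -30 22 1;0 0 0 -9 -30 22 1'
python3 steer.py '0 0 0 -9 -30 22 1;0 0 0 -9 -30 22 1;0 0 0 -9 -30 22 1;0 0 0 -5 -27 22 1;0 0 0 0 0 0 1' 
python3 steer.py '0 0 0 0 0 8 1;0 0 0 0 0 0 1' 50
python3 - <<'E'
from h import *
import pickle
np.set_printoptions(precision=1,suppress=True)
s=status.sense();p=viewer.camera_params("wrist");im=viewer.grab_frame("wrist")[...,::-1].copy();cv2.imwrite("pics/w2.png",im);pickle.dump((p,s),open("w2.pkl","wb"))
print(s['clock'],s['eef_pos'],s['tcp_rot'],P("wrist",[[584,-189,142],[584,-189,109],[584,-109,105]]))
E
```

```text
clock: 2.23
eef_pos: [580.7, -65.5, 296.1]
tcp_rot: [3.141, -0.001, 2.894]
contact_force: [1.7, -0.5, -0.2]
opening: 1.001
grasp_force: 0.0
clock: 2.65
eef_pos: [580.8, -188.9, 204.5]
tcp_rot: [-3.141, -0.007, 2.891]
contact_force: [-0.6, 1.1, -1.5]
opening: 1.003
grasp_force: 0.0
clock: 2.82
eef_pos: [583.1, -185.6, 200.0]
tcp_rot: [3.141, -0.002, 2.892]
contact_force: [-0.3, -0.0, 0.1]
opening: 0.998
grasp_force: 0.0
2.8167 [ 583.1 -185.6  200. ] [ 3.1 -0.   2.9] [[253.3 222.3]
 [253.9 204.6]
 [362.4 176.6]]
```

View pics/w2.png

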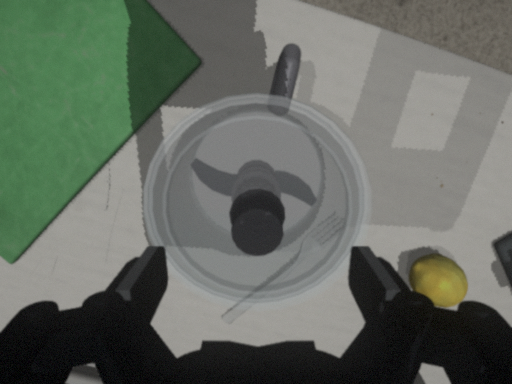

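Knob top disc is centred at about (257,231) and the lid's outer edge spans columns 145–370. I'll measure both on their planes.

```bash
python3 - <<'E'
from h import *
import pickle
np.set_printoptions(precision=1,suppress=True)
p,s=pickle.load(open("w2.pkl","rb"));im=cv2.imread("pics/w2.png");g=im.max(2)
m=np.zeros_like(g);m[180:262,215:300]=255*(g[180:262,215:300]<75);c=max(cv2.findContours(m,0,1)[0],key=cv2.contourArea).reshape(-1,2)
low=c[c[:,1]>228];W=plane("wrist",low,142,p)[:,:2]
A=np.c_[2*W,np.ones(len(W))];x=np.linalg.lstsq(A,(W**2).sum(1),rcond=None)[0];print("knob",x[:2],np.sqrt(x[2]+x[:2]@x[:2]),cv2.boundingRect(c))
print("lid edges L,R",plane("wrist",[[145,200],[370,195]],109,p), "top/bot",plane("wrist",[[257,94],[257,301]],109,p))
T=Ro.from_euler('xyz',s['tcp_rot']).as_matrix()
for k in(x[:2],):print(T.T@(np.array([*k,134])-s['eef_pos']))
E
```

```text
knob [ 589.9 -188.4] 15.608639419760017 (230, 189, 55, 66)
lid edges L,R [[ 560.6 -263.5  109. ]
 [ 596.6 -107.2  109. ]] top/bot [[ 510.5 -168.1  109. ]
 [ 662.1 -206.9  109. ]]
[-7.4 -1.1 66. ]
```

```bash
python3 steer.py '0 0 0 -3 -1.5 20 0.8;0 0 0 -2 0 20 0.7;0 0 0 0 0 16 0.65;0 0 0 0 0 10 0.65;0 0 0 0 0 0 0.65' 50
python3 steer.py '0 0 0 0 0 0 0.3;0 0 0 0 0 0 0.2;0 0 0 0 0 0 0.1;0 0 0 0 0 0 0.1;0 0 0 0 0 0 0.1' 50
```

```text
clock: 3.28
eef_pos: [587.6, -188.2, 134.0]
tcp_rot: [3.141, -0.002, 2.893]
contact_force: [-0.4, 0.8, 0.6]
opening: 0.653
grasp_force: 0.0
clock: 3.7
eef_pos: [589.3, -189.8, 136.8]
tcp_rot: [3.141, 0.002, 2.892]
contact_force: [-0.2, 2.6, 7.7]
opening: 0.374
grasp_force: 50.2
```

```bash
python3 steer.py '0 0 0 0 0 -3 0.1;0 0 0 0 0 -5 0.1;0 0 0 0 0 -8 0.1;0 0 0 0 0 -12 0.1;0 0 0 0 0 -15 0.1' 50
python3 steer.py '0 0 0 0 0 -15 0.1;0 0 0 0 0 -15 0.1;0 0 0 0 0 -8 0.1;0 0 0 0 0 0 0.1' 50
python3 - <<'E'
from h import *
s=status.sense();T=Ro.from_euler('xyz',s['tcp_rot']).as_matrix()
cv2.imwrite("pics/w3.png",viewer.grab_frame("wrist")[...,::-1])
print(s['clock'],s['eef_pos'],s['contact_force'],T.T@(np.array([443,-402,s['eef_pos'][2]])-s['eef_pos']))
E
```

```text
clock: 4.12
eef_pos: [587.9, -189.8, 178.9]
tcp_rot: [3.142, -0.001, 2.892]
contact_force: [-0.2, 0.2, -1.1]
opening: 0.37
grasp_force: 49.6
clock: 4.45
eef_pos: [589.5, -190.3, 219.1]
tcp_rot: [-3.141, 0.004, 2.892]
contact_force: [-0.2, 0.3, -2.0]
opening: 0.373
grasp_force: 49.6
4.45 [ 589.50943462 -190.29340229  219.10064687] [-0.24342394  0.33194218 -2.00490264] [  89.59737652 -241.36470529   -0.29513624]
```

View pics/w3.png

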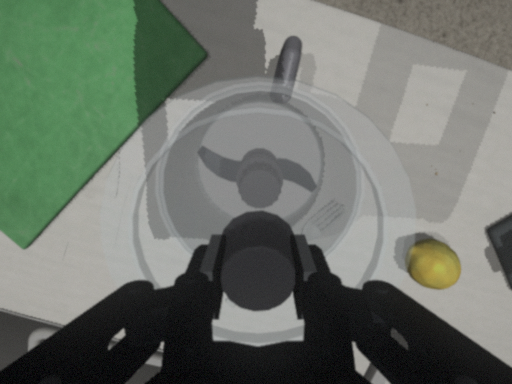

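The lid is off and held, and the bowl with the blade is unmoved at about (258,160). Carrying the lid to the board.

```bash
python3 steer.py '0 0 0 8 -20 0 0.1;0 0 0 13 -35 0 0.1;0 0 0 13 -35 0 0.1;0 0 0 13 -35 15 0.1;0 0 0 13 -35 15 0.1' 50
python3 steer.py '0 0 0 13 -35 15 0.1;0 0 0 11 -29 15 0.1;0 0 0 5 -17 25 0.1;0 0 0 0 0 30 0.1;0 0 0 0 0 25 0.1' 50
python3 steer.py '0 0 0 0 0 10 0.1;0 0 0 0 0 0 0.1;0 0 0 0 0 0 0.1' 50
python3 - <<'E'
from h import *
s=status.sense();T=Ro.from_euler('xyz',s['tcp_rot']).as_matrix()
print(s['clock'],s['eef_pos'],s['contact_force'],T.T@(np.array([442.5,-402,52])-s['eef_pos']))
E
```

```text
clock: 4.92
eef_pos: [489.7, -331.1, 185.9]
tcp_rot: [-3.141, 0.001, 2.893]
contact_force: [1.0, -0.6, -1.5]
opening: 0.368
grasp_force: 49.8
clock: 5.33
eef_pos: [440.8, -402.0, 74.0]
tcp_rot: [3.141, -0.001, 2.889]
contact_force: [0.7, -0.7, -2.0]
opening: 0.371
grasp_force: 49.9
clock: 5.58
eef_pos: [442.5, -401.0, 66.1]
tcp_rot: [3.141, -0.001, 2.892]
contact_force: [0.3, -0.8, -0.9]
opening: 0.372
grasp_force: 49.8
5.5833 [ 442.47583884 -400.99911294   66.08700506] [ 0.29233076 -0.83237797 -0.8521354 ] [-0.28644402 -0.97266902 14.08609013]
```

```bash
python3 steer.py '0 0 0 0 -1 6 0.1;0 0 0 0 0 3 0.1;0 0 0 0 0 1.5 0.1;0 0 0 0 0 1 0.1;0 0 0 0 0 1 0.1' 50
python3 steer.py '0 0 0 0 0 0.8 0.1;0 0 0 0 0 0 0.1' 50
```

```text
clock: 6.0
eef_pos: [442.5, -402.4, 54.2]
tcp_rot: [-3.141, 0.001, 2.892]
contact_force: [-1.0, -0.7, -1.2]
opening: 0.372
grasp_force: 49.8
clock: 6.17
eef_pos: [442.3, -402.3, 53.0]
tcp_rot: [-3.141, 0.0, 2.892]
contact_force: [-0.2, -0.0, -1.8]
opening: 0.373
grasp_force: 49.8
```

```bash
python3 steer.py '0 0 0 0 0 0.7 0.1;0 0 0 0 0 0.7 0.1;0 0 0 0 0 0 0.1' 50
python3 steer.py '0 0 0 0 0 0.7 0.1;0 0 0 0 0 0 0.1' 50
python3 steer.py '0 0 0 0 0 0.7 0.1;0 0 0 0 0 0 0.1' 50
```

```text
clock: 6.42
eef_pos: [442.3, -402.4, 51.7]
tcp_rot: [-3.142, 0.0, 2.892]
contact_force: [-0.6, 1.4, 0.3]
opening: 0.368
grasp_force: 50.1
clock: 6.58
eef_pos: [442.3, -402.4, 51.7]
tcp_rot: [-3.142, 0.0, 2.892]
contact_force: [-2.1, 2.3, 10.1]
opening: 0.366
grasp_force: 51.0
clock: 6.75
eef_pos: [442.4, -402.4, 51.7]
tcp_rot: [-3.141, 0.0, 2.892]
contact_force: [-4.8, 3.6, 16.9]
opening: 0.371
grasp_force: 51.7
```

```bash
python3 steer.py '0 0 0 0 0 -1.4 0.37;0 0 0 0 0 0 0.5;0 0 0 0 0 0 0.7;0 0 0 0 0 0 0.9;0 0 0 0 0 0 0.9' 50
python3 steer.py '0 0 0 0 0 -10 0.9;0 0 0 0 0 -20 0.9;0 0 0 0 0 -35 0.9;0 0 0 0 0 -35 0.9;0 0 0 -9 25 -25 1' 50
python3 steer.py '0 0 0 -13 37 -12 1;0 0 0 -13 37 -6 1;0 0 0 -13 37 -5 1;0 0 0 -13 37 0 1;0 0 0 -13 37 0 1' 50
python3 steer.py '0 0 0 -10 32 0 1;0 0 0 -1 0 0 1;0 0 0 0 0 0 1;0 0 0 0 0 0 1' 50
python3 - <<'E'
from h import *
import pickle
s=status.sense();p=viewer.camera_params("wrist");im=viewer.grab_frame("wrist")[...,::-1];cv2.imwrite("pics/w4.png",im);pickle.dump((p,s),open("w4.pkl","wb"))
cv2.imwrite("pics/top4.png",viewer.grab_frame("top")[...,::-1])
print(s['clock'],s['eef_pos'],s['tcp_rot'],s['contact_force'],P("wrist",[[586,-189,98]]))
E
```

```text
clock: 7.17
eef_pos: [442.2, -402.3, 51.4]
tcp_rot: [3.142, -0.0, 2.892]
contact_force: [-0.4, 0.3, -0.0]
opening: 0.888
grasp_force: 0.0
clock: 7.58
eef_pos: [456.5, -383.2, 180.1]
tcp_rot: [-3.139, 0.002, 2.89]
contact_force: [0.7, -1.0, -0.2]
opening: 0.999
grasp_force: 0.0
clock: 8.0
eef_pos: [566.9, -215.6, 201.0]
tcp_rot: [-3.141, 0.002, 2.892]
contact_force: [0.7, -0.4, -0.5]
opening: 1.0
grasp_force: 0.0
clock: 8.33
eef_pos: [584.2, -188.9, 199.9]
tcp_rot: [-3.141, -0.0, 2.893]
contact_force: [0.6, -1.0, -1.1]
opening: 0.996
grasp_force: 0.0
8.3333 [ 584.20002904 -188.94393544  199.88687325] [-3.14121504e+00 -1.55748918e-04  2.89265873e+00] [ 0.59695135 -0.9854859  -1.08105328] [[260.40611229 200.95855963]]
```

View pics/w4.png

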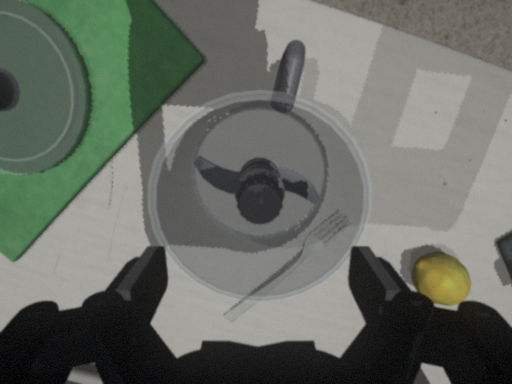

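Lid lies flat on the board. The blade grip's top is at about (260,203), and the wing tips are near (196,162) and (318,200). Measuring the grip top and wing tips numerically.

```bash
python3 - <<'E'
from h import *
import pickle
np.set_printoptions(precision=1,suppress=True)
p,s=pickle.load(open("w4.pkl","rb"));im=cv2.imread("pics/w4.png");g=im.max(2)
m=np.zeros_like(g);m[150:235,185:330]=255*(g[150:235,185:330]<70)
m=cv2.morphologyEx(m,cv2.MORPH_OPEN,np.ones((7,7)))
c=max(cv2.findContours(m,0,1)[0],key=cv2.contourArea).reshape(-1,2);print(cv2.boundingRect(c))
low=c[c[:,1]>203];W=plane("wrist",low,98,p)[:,:2]
A=np.c_[2*W,np.ones(len(W))];x=np.linalg.lstsq(A,(W**2).sum(1),rcond=None)[0];k=x[:2];print("grip",k,np.sqrt(x[2]+k@k),len(W))
T=Ro.from_euler('xyz',s['tcp_rot']).as_matrix();print(T.T@(np.array([*k,85])-s['eef_pos']))
for z in(18,41):
    t=plane("wrist",[[196,162],[318,200]],z,p)[:,:2]-k;print(z,np.hypot(*t.T),np.degrees(np.arctan2(t[:,1],t[:,0])))
# rim lip outer edge L/R/top/bottom
b=plane("wrist",[[148,197],[370,192],[258,91],[258,298]],105,p)[:,:2];print(b,b[:2].mean(0),b[2:].mean(0))
# lid on board
t=cv2.imread("pics/top4.png");
for z,uv in((57,None),):pass
E
```

```text
(203, 158, 104, 66)
grip [ 587.8 -189.3] 16.076546706533975 59
[ -3.6   0.6 114.9]
18 [63.6 64.8] [-117.8   53.6]
41 [60.4 57.9] [-123.1   58.9]
[[ 561.2 -265.9]
 [ 597.1 -109.3]
 [ 510.  -170.6]
 [ 663.7 -209.6]] [ 579.1 -187.6] [ 586.8 -190.1]
```

```bash
python3 steer.py '0 0 0 -3.6 0.6 25 0.7;0 0 0 0 0 30 0.65;0 0 0 0 0 25 0.65;0 0 0 0 0 18 0.65;0 0 0 0 0 10 0.65' 60
python3 steer.py '0 0 0 0 0 5 0.65;0 0 0 0 0 0 0.5;0 0 0 0 0 0 0.45;0 0 0 0 0 0 0.4;0 0 0 0 0 0 0.35' 60
python3 steer.py '0 0 0 0 0 0 0.3;0 0 0 0 0 0 0.2;0 0 0 0 0 0 0.1' 60
```

```text
clock: 8.85
eef_pos: [586.1, -190.0, 89.3]
tcp_rot: [3.142, -0.003, 2.89]
contact_force: [-1.0, 0.1, -0.2]
opening: 0.652
grasp_force: 0.0
clock: 9.27
eef_pos: [588.9, -189.4, 88.3]
tcp_rot: [-3.142, 0.002, 2.892]
contact_force: [-1.5, 0.5, 5.2]
opening: 0.382
grasp_force: 63.5
clock: 9.52
eef_pos: [588.9, -189.4, 88.3]
tcp_rot: [-3.141, 0.002, 2.892]
contact_force: [-2.0, 0.7, 5.4]
opening: 0.381
grasp_force: 63.5
```

```bash
python3 steer.py '0 0 0 0 0 -2 0.1;0 0 0 0 0 -3 0.1;0 0 0 0 0 -5 0.1;0 0 0 0 0 -7 0.1;0 0 0 0 0 -8 0.1' 60
python3 steer.py '0 0 0 0 0 -10 0.1;0 0 0 0 0 -12 0.1;0 0 0 0 0 -15 0.1;0 0 0 0 0 -20 0.1;0 0 0 0 0 -25 0.1' 60
python3 steer.py '0 0 0 0 0 -25 0.1;0 0 0 0 0 -25 0.1;0 0 0 0 0 -20 0.1;0 0 0 0 0 -12 0.1;0 0 0 0 0 0 0.1' 60
python3 - <<'E'
from h import *
import pickle
s=status.sense();p=viewer.camera_params("wrist");im=viewer.grab_frame("wrist")[...,::-1];cv2.imwrite("pics/w5.png",im);pickle.dump((p,s),open("w5.pkl","wb"))
T=Ro.from_euler('xyz',s['tcp_rot']).as_matrix()
print(s['clock'],s['eef_pos'],s['tcp_rot'],s['contact_force'],T.T@(np.array([581,60.7,276.3])-s['eef_pos']))
E
```

```text
clock: 9.93
eef_pos: [587.9, -189.1, 112.1]
tcp_rot: [3.142, -0.0, 2.892]
contact_force: [0.4, -0.8, -2.3]
opening: 0.383
grasp_force: 63.4
clock: 10.35
eef_pos: [587.4, -188.9, 194.4]
tcp_rot: [3.142, -0.002, 2.892]
contact_force: [0.5, 0.2, -2.0]
opening: 0.386
grasp_force: 63.5
clock: 10.77
eef_pos: [589.4, -189.6, 279.4]
tcp_rot: [-3.141, 0.006, 2.892]
contact_force: [-0.1, -0.9, -2.1]
opening: 0.382
grasp_force: 63.5
10.7667 [ 589.43045472 -189.5840135   279.39595089] [-3.14122232  0.00553047  2.89183705] [-0.06166468 -0.90802941 -2.12941892] [ 70.04692031 240.43567072   2.61955931]
```

```bash
python3 steer.py '0 0 0 5 18 0 0.1;0 0 0 10 35 0 0.1;0 0 0 11 37 0 0.1;0 0 0 11 37 0 0.1;0 0 0 11 37 0 0.1' 60
python3 steer.py '0 0 0 11 37 0 0.1;0 0 0 8 28 0 0.1;0 0 0 3 11 3 0.1;0 0 -0.05 0 0 0 0.1;0 0 -0.1 0 0 0 0.1' 60
python3 steer.py '0 0 -0.12 0 0 0 0.1;0 0 -0.12 0 0 0 0.1;0 0 -0.12 0 0 0 0.1;0 0 -0.12 0 0 0 0.1;0 0 -0.12 0 0 0 0.1' 60
python3 steer.py '0 0 -0.09 0 0 0 0.1;0 0 -0.02 0 0 0 0.1;0 0 0 0 0 0 0.1;0 0 0 0 0 0 0.1;0 0 0 0 0 0 0.1' 60
python3 - <<'E'
from h import *
import pickle
np.set_printoptions(precision=3,suppress=True)
d={}
for n in("wrist","scene","top"):
    s=status.sense();p=viewer.camera_params(n);im=viewer.grab_frame(n)[...,::-1].copy();cv2.imwrite(f"pics/{n}6.png",im);d[n]=(p,im)
pickle.dump((d,s),open("6.pkl","wb"))
print(s['clock'],s['eef_pos'],s['tcp_rot'],s['contact_force'],s['qpos'])
x,y,z=s['eef_pos'];mid=[x,y,z-59.3]
for n in d:print(n,P(n,[mid,[x-22,y+60,z-59],[x+22,y-60,z-59]]).round(0).tolist())
w=d["wrist"][1];a=cv2.resize(w[100:384,90:420],(560,482),interpolation=2)
sc=d["scene"][1];q=P("scene",mid)[0].astype(int);b=cv2.resize(sc[q[1]-55:q[1]+55,q[0]-25:q[0]+25],(240,528),interpolation=2)
tp=d["top"][1];q=P("top",mid)[0].astype(int)
c=np.zeros((600,800,3),np.uint8);c[:482,:560]=a;c[:528,560:]=b;t=cv2.resize(tp[q[1]-15:q[1]+15,q[0]-70:q[0]+70],(560,118)[:2]);c[482:,:560]=t
cv2.imwrite("pics/comp6.png",c)
E
```

```text
clock: 11.23
eef_pos: [580.8, -16.9, 273.7]
tcp_rot: [-3.141, -0.003, 2.891]
contact_force: [0.6, 0.5, -1.7]
opening: 0.382
grasp_force: 63.7
clock: 11.65
eef_pos: [578.6, 61.4, 270.7]
tcp_rot: [-3.141, -0.003, 3.045]
contact_force: [-0.4, 1.1, -1.6]
opening: 0.382
grasp_force: 63.8
clock: 12.07
eef_pos: [578.9, 60.1, 270.8]
tcp_rot: [3.141, -0.003, -2.636]
contact_force: [-0.2, 0.2, -2.1]
opening: 0.384
grasp_force: 63.7
clock: 12.48
eef_pos: [579.4, 60.5, 272.1]
tcp_rot: [3.141, -0.001, -2.534]
contact_force: [-0.1, -0.6, -1.0]
opening: 0.379
grasp_force: 63.7
12.5833 [579.521  60.618 272.388] [ 3.141 -0.    -2.533] [-0.067 -0.13  -1.483] [ 0.102  0.27   1.706 -0.     1.166 -2.078]
wrist [[260.0, 221.0], [358.0, 245.0], [158.0, 196.0]]
scene [[189.0, 139.0], [166.0, 134.0], [212.0, 144.0]]
top [[183.0, 194.0], [161.0, 202.0], [205.0, 187.0]]
```

View pics/comp6.png

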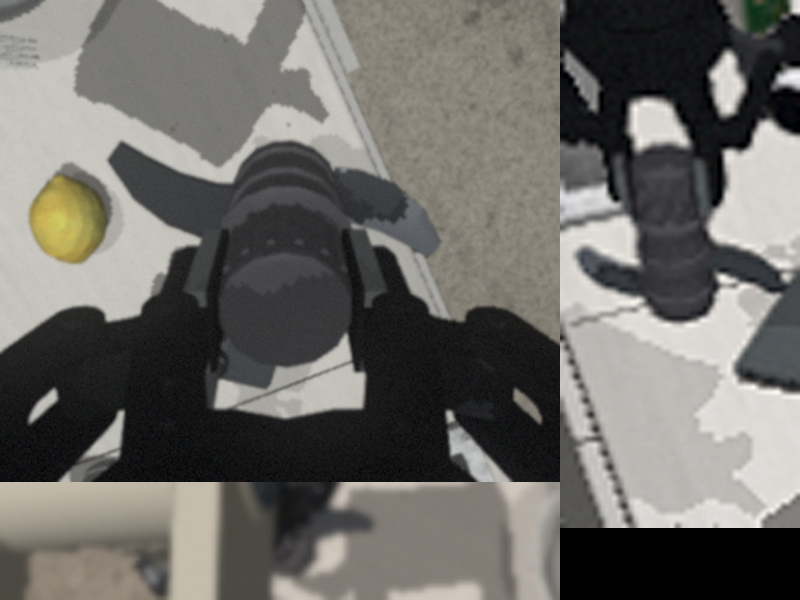

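Composite: the blade hangs upright in the fingers. In the crop, the left wing runs from the hub at (225,210) to its tip at (115,152), and the right wing ends at (438,238). Now working out the wing angle from these pixels.

```bash
python3 - <<'E'
from h import *
import pickle
np.set_printoptions(precision=1,suppress=True)
d,s=pickle.load(open("6.pkl","rb"));p,im=d["wrist"]
f=lambda q:(np.float64(q)+.5)/1.697-.5+[90,100]
x,y,z=s['eef_pos'];ax=np.array([x,y]);mid=z-59.3;print(mid)
print("axis px",P("wrist",[[x,y,z-59.3+z0] for z0 in(69,39,0)])) # grip top
pts={"Ltip_up":(122,143),"Ltip_low":(109,159),"Lup":(180,177),"Llow":(165,228),"Rtip":(440,240),"Rtip_b":(425,256),"Rup":(395,188),"Rlow":(380,222),"gripL":(219,310),"gripR":(352,310),"gripbot":(286,366)}
for k,q in pts.items():
    o=[]
    for h in((12,-12) if k[0]!='g' else (69,)):
        w=plane("wrist",[f(q)],mid+h,p)[0,:2]-ax;o+= [np.hypot(*w),np.degrees(np.arctan2(w[1],w[0]))]
    print(k,np.array(o))
# scene tips: crop origin
q=P("scene",[x,y,mid])[0].astype(int);print(q)
g=lambda a:(np.float64(a)+.5)/4.8-.5+[q[0]-25,q[1]-55]
for k,a in dict(L=(580,258),R=(785,285)).items():
    w=plane("scene",[g((a[0]-560,a[1]))]*2,0);o=[]
    for h in(12,-12):
        v=plane("scene",[g((a[0]-560,a[1]))],mid+h)[0,:2]-ax;o+=[np.hypot(*v),np.degrees(np.arctan2(v[1],v[0]))]
    print("scene",k,np.array(o))
# left wing mask: rows edges per column
gr=im.max(2)
for u in range(156,222,5):
    col=gr[175:245,u].astype(int);print(u,[(175+i) for i in range(69) if (col[i]<110)!=(col[i+1]<110)],end=' ')
E
```

```text
213.08839489777733
axis px [[261.6 286. ]
 [260.9 251.4]
 [260.3 221.5]]
Ltip_up [ 61.6 -81.8  66.1 -73.7]
Ltip_low [ 63.8 -75.5  69.8 -67.3]
Lup [ 39.9 -78.6  42.3 -65.4]
Llow [ 43.  -51.6  50.7 -39.5]
Rtip [ 52.7 116.8  62.8 107.2]
Rtip_b [ 49.3 109.   60.4  99.3]
Rup [ 37.2 143.6  40.7 129.1]
Rlow [ 30.9 124.   37.2 107.4]
gripL [ 17.5 -62. ]
gripR [ 14.5 133.1]
gripbot [14.1 29.2]
[189 139]
scene L [ 51.9 136.6  63.8 107.2]
scene R [ 65.3 -79.2  53.6 -52.1]
156 [189, 198] 161 [183, 205] 166 [185, 212] 171 [188, 218] 176 [191, 222] 181 [194, 226] 186 [196, 230] 191 [199, 232] 196 [201, 234] 201 [202, 236] 206 [204, 238] 211 [205] 216 [207] 221 [207]
```

```bash
python3 - <<'E'
from h import *
import pickle
from scipy.optimize import least_squares
np.set_printoptions(precision=1,suppress=True)
d,s=pickle.load(open("6.pkl","rb"));p,im=d["wrist"];gr=im.max(2).astype(int)
x,y,z=s['eef_pos'];mid=z-59.3
# bottom arc of grip top
arc=[]
for u in range(232,290,3):
    col=gr[290:335,u]; i=[290+i for i in range(44) if col[i]<95<=col[i+1]]
    if i:arc.append((u,i[0]+.5))
arc=np.array(arc);print(arc.tolist())
W=plane("wrist",arc,mid+69,p)[:,:2]
k=least_squares(lambda c:np.hypot(*(W-c).T)-17,[x,y],loss='soft_l1').x;T=Ro.from_euler('xyz',s['tcp_rot']).as_matrix()
print("grip",k,"tool off",T.T@np.r_[k-[x,y],0])
E=[(156,189,198),(161,183,205),(166,185,212),(171,188,218),(176,191,222),(181,194,226),(186,196,230),(191,199,232),(196,201,234),(201,202,236),(206,204,238)]
for name,ax in(("tcp",np.array([x,y])),("img",k)):
  for th in(np.radians(109.6),):
    e=np.array([np.cos(th),np.sin(th)]);n=np.array([-e[1],e[0]])
    for lab,q,h,sg in(("hiA",[(u,a) for u,a,b in E],12,-1),("hiB",[(u,b) for u,a,b in E],12,-1)):
        v=(plane("wrist",q,mid+h,p)[:,:2]-ax)*sg;print(name,lab,np.c_[v@e,v@n].round(0).astype(int).tolist())
    f=lambda q:(np.float64(q)+.5)/1.697-.5+[90,100]
    for lab,q in(("loA",[(345,168),(395,188),(420,208),(440,240)]),("loB",[(350,218),(380,222),(400,243),(425,256)])):
        v=plane("wrist",f(q),mid-12,p)[:,:2]-ax;print(name,lab,np.c_[v@e,v@n].round(0).astype(int).tolist())
E
```

```text
[[232.0, 325.5], [235.0, 325.5], [238.0, 326.5], [241.0, 327.5], [244.0, 327.5], [247.0, 327.5], [250.0, 320.5], [253.0, 315.5], [256.0, 315.5], [259.0, 315.5], [262.0, 315.5], [265.0, 314.5], [268.0, 313.5], [271.0, 313.5], [274.0, 312.5], [277.0, 310.5], [280.0, 308.5], [283.0, 306.5], [286.0, 304.5], [289.0, 301.5]]
grip [585.8  55. ] tool off [-1.9 -8.2 -0. ]
tcp hiA [[63, -9], [61, -13], [58, -12], [55, -11], [52, -10], [49, -9], [46, -9], [43, -8], [40, -8], [37, -8], [34, -7]]
tcp hiB [[62, -3], [59, 0], [55, 4], [52, 6], [48, 8], [45, 10], [42, 11], [39, 12], [36, 12], [33, 13], [29, 13]]
tcp loA [[17, 16], [38, 14], [50, 8], [63, -3]]
tcp loB [[25, -3], [37, -1], [48, -8], [59, -11]]
img hiA [[56, -13], [53, -17], [50, -16], [47, -15], [44, -14], [41, -13], [38, -13], [35, -12], [32, -12], [30, -12], [27, -11]]
img hiB [[55, -7], [51, -4], [48, 0], [44, 2], [41, 4], [38, 6], [34, 7], [31, 8], [28, 8], [25, 9], [22, 9]]
img loA [[25, 20], [46, 18], [58, 12], [70, 1]]
img loB [[33, 1], [45, 3], [55, -4], [67, -7]]
```

```bash
python3 steer.py '0 0 -0.045 0 0 0 0.1;0 0 -0.042 0 0 0 0.1;0 0 0 -2 -1.5 -4 0.1;0 0 0 0 0 0 0.1;0 0 0 0 0 0 0.1' 60
python3 steer.py '0 0 0 0 0 0 0.1;0 0 0 0 0 0 0.1;0 0 0 0 0 0 0.1' 60
python3 - <<'E'
from h import *
import pickle
np.set_printoptions(precision=2,suppress=True)
s=status.sense();p=viewer.camera_params("wrist");im=viewer.grab_frame("wrist")[...,::-1].copy();cv2.imwrite("pics/w7.png",im)
print(s['clock'],s['eef_pos'],s['tcp_rot'],abs(s['qvel']).max())
x,y,z=s['eef_pos'];mid=z-59.3;gr=im.max(2).astype(int)
arc=[]
for u in range(254,292,3):
    c=gr[290:335,u];i=[290+i for i in range(44) if c[i]<95<=c[i+1]]
    if i:arc.append((u,i[0]+.5))
print(arc)
W=plane("wrist",arc,mid+69,p)[:,:2];from scipy.optimize import least_squares
k=least_squares(lambda c:np.hypot(*(W-c).T)-17,[x,y],loss='soft_l1');print("grip-tcp",k.x-[x,y],k.fun)
# bowl & lid check in top/scene
t=viewer.grab_frame("scene")[...,::-1];cv2.imwrite("pics/scene7.png",t);a=cv2.imread("pics/scene0.png")
m=cv2.absdiff(t.copy(),a).max(2)
print("handle diff",m[220:250,220:240].mean(),"lemon",m[160:185,245:265].mean(),"fork",m[208:216,302:330].mean())
E
```

```text
clock: 13.05
eef_pos: [582.5, 60.9, 277.0]
tcp_rot: [-3.141, 0.001, -2.446]
contact_force: [0.9, 0.1, -1.7]
opening: 0.383
grasp_force: 63.7
clock: 13.3
eef_pos: [582.0, 60.8, 276.5]
tcp_rot: [3.142, -0.0, -2.445]
contact_force: [0.2, 0.4, -1.8]
opening: 0.382
grasp_force: 63.7
13.3 [582.02  60.85 276.51] [ 3.14 -0.   -2.44] 0.0016383273630205283
[(254, 314.5), (257, 315.5), (260, 315.5), (263, 314.5), (266, 313.5), (269, 313.5), (272, 312.5), (275, 311.5), (278, 309.5), (281, 307.5), (284, 305.5), (287, 303.5), (290, 299.5)]
grip-tcp [-0.67 -3.79] [-0.32  0.18  0.27 -0.06 -0.28  0.1   0.08  0.18 -0.05 -0.13 -0.07  0.15
 -0.08]
handle diff 24.463333333333335 lemon 9.026 fork 10.522321428571429
```

```bash
python3 - <<'E'
from h import *
a=cv2.imread("pics/scene0.png");b=cv2.imread("pics/scene7.png")
ga,gb=[cv2.GaussianBlur(cv2.cvtColor(i,6).astype(np.float32),(0,0),1) for i in(a,b)]
# shift estimates by template matching: bowl handle, lower bowl rim, lemon, fork tip, foot
for n,(x0,y0,x1,y1) in dict(handle=(221,222,246,248),lemon=(245,161,267,186),fork=(304,205,332,220),foot=(228,140,248,170)).items():
    t=ga[y0:y1,x0:x1];R=cv2.matchTemplate(gb[y0-6:y1+6,x0-6:x1+6],t,cv2.TM_CCOEFF_NORMED);_,v,_,l=cv2.minMaxLoc(R);print(n,v,l[0]-6,l[1]-6)
x,y,z=582.,60.9,276.5
print("axis px",P("scene",[[x,y,z-59.3+69],[x,y,z-59.3-23]]).round(1).tolist())
# hub silhouette columns per row below fingers
g=b.max(2)
for v in range(126,146,3):
    k=np.where(g[v,170:210]<90)[0]+170;print(v,k.min() if len(k) else None,k.max() if len(k) else None,end='; ')
# lid knob on board: dark blob in scene
h=cv2.cvtColor(b,40);m=cv2.inRange(h,(0,0,0),(180,80,95));m[:285]=0;m[365:]=0;m[:,:240]=0;m[:,370:]=0
for c in cv2.findContours(m,0,1)[0]:
    if cv2.contourArea(c)>30:print("\nknob",cv2.boundingRect(c),"expect",P("scene",[[442.5,-402,57],[442.5,-402,24]]).round(0).tolist())
E
```

```text
handle 0.7947854995727539 0 0
lemon 0.9999266266822815 0 0
fork 0.9998849034309387 0 0
foot 0.9999828934669495 0 0
axis px [[186.4, 114.9], [190.4, 144.5]]
126 178 195; 129 181 194; 132 181 195; 135 181 206; 138 176 209; 141 172 209; 144 182 196; 
knob (295, 314, 18, 12) expect [[305.0, 312.0], [304.0, 319.0]]
```

```bash
python3 -c "
from rig import r, viewer, status
print(r.sign_off())"
```

```text
the job is handed in; nothing more can be done
None
```

I laid the lid on the middle of the board and handed the job in at about 13 s. The blade is held upright and still in front of the lens at a measured 15 cm and level with it. Position is good to a few mm and the wing angle to about 5°, because the wings are curved. The lemon, fork and stand foot did not move in the images. The bowl handle showed no shift either, though that match was weaker.

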